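Set up the specimen measuring board

ROBOT

A 6-joint arm with a two-finger parallel gripper is mounted at the origin on the work surface. World frame = base frame: x ahead of the robot, y to its left, z up, the work surface at z = 0. Lengths are in mm, angles in rad, forces in N, time in s.
With the tool pointing down it reaches from about 325 to 750 mm from the base axis. Payload 7.6 kg.
Tool frame: the origin (TCP) lies at the very end of the fingers, on their centre line; the grasp point (between the pads) lies 19 mm behind it (robot.tcp_to_grasp is the distance from the TCP to the grasp point, in mm); z points along the fingers, x is the direction in which the jaws open and shut, and the axes are right-handed (so a half turn about z gives the same grasp; the last joint's range is limited). The gripper opens to 85 mm and grips with 20 to 120 N. Pads are 22 mm wide; open, the fingers measure 114 mm over their backs; the gripper's body (76 mm by 85 mm) begins 54 mm behind the grasp point. The pads swing forward as they close: fully open they stand 13 mm farther back than shut.
Start: joints at [-1.264, 0.052, 1.401, -0, 1.689, -0.07], TCP at [193.198, -488.181, 231.323] pointing down, gripper open.
Joint ranges: [-2.9, 2.9], [-0.91, 2.17], [0.12, 2.37], [-1.06, 4.2], [0.26, 2.73], [-2.93, 2.93]. Speed limits (rad/s): [2.57, 2.57, 3.01, 3.14, 3.14, 3.14].

INTERFACE

Orientations are given as [roll, pitch, yaw] about the fixed x, y, z axes, in that order (R = Rz(yaw) Ry(pitch) Rx(roll)).
In Python, from workcell import robot gives the robot as it stands.
- The arm moves only by the tool step_arm, never from a script. Its argument "plan" is a list that holds one entry, the list of rows, each a list of 7 numbers: the shift along the tool's x, y, z as a fraction of full scale, then the turn, a rotation vector about the tool's x, y, z as a fraction of full scale, then the gripper command: -1 is fully open, 1 is shut, values between are in proportion. In form: [[[tx, ty, tz, wx, wy, wz, gripper], ...]]. A call has 1 to 5 rows; each row shifts and turns the commanded pose from where the row before left it, along the tool's axes as they then stand; what a row does not reach is not made up. Full scale, the value 1, is 0.03 m for a shift and 2 rad for a turn. A row lasts 1/10 s, in which the tool goes at most 50 mm and 8.59 degrees, less where a joint would pass 70% of its speed; a pose out of reach is approached as far as the arm can. A call with a number of a shift or a turn outside -1 to 1 is refused whole. A call with a gripper value outside its range is refused whole. The fingers move at their own pace and stop on an object; "grip_force" is the grip in N (left out, the last holds). Time passes only in rows, so rows that do not move let the fingers close. It gives the time, the measured TCP pose, the force and the opening at its end, in the units of the state.
- robot.sense(): the state, without advancing time (a new reading comes with each control period).
- robot.snapshot(name): name is "scene" or "top" or "wrist"; returns a dict with "frame" (384x512x3 uint8, blue, green, red), "range_z" (384x512 float32, mm along the optical axis (not along the pixel's ray), 0 where there is no reading), "intrinsics" (3x3 intrinsics, pixels), "extrinsics" (4x4, takes a point from camera to world coordinates). Camera axes: x right, y down, z forward; pixel columns grow to the right and rows downward; lengths in mm; the calibration is good to about 2 mm. A picture is of the moment at which its call begins.
- robot.finish_job(): hands the job in, once; it reports no verdict.
The state is a dict: "time": time; "joints": joint angles; "qvel": joint speeds; "effort": joint torques, N m; "eef_pos": TCP position; "tcp_rot": TCP orientation; "ft_force": force on the tool from outside, world axes, zero at the start; "moment": the same for the moment, N m; "grip_width": finger opening in mm.
Only numpy, scipy, OpenCV 4.12 (cv2) and the standard library are available. Lean on these libraries where they do the work, as an engineer would, in place of code of your own. Each camera call takes 0.05 s, during which the arm holds its last target.

TASK

Lower the blue headplate over the two pins of the white measuring board, without dropping it, until it lies flush. Then push the sliding leg along the board until its black pointer is level with the green marker, and while holding it there against its spring swing the red cam lever fully shut against the leg. Finish still gripping the leg on the mark with the lever shut - do not let go - and leave the marker and the other things on the table where they are.

Things in the scene. Friction and masses are not known exactly. Their poses are not given: they have to be found in the camera images.
- head_grip (a point): Blue loose headplate, 0.3 kg: flange 100 (x) x 64 (y) x 10 mm with two 13 mm through holes at x = +37 and -37 mm, y = 0; on its middle an upright wall 48 (x) x 12 (y) mm, top 75 mm above the underside. This point: in the wall's middle, 50 mm above the underside. Grip the wall across its 12 mm (along y). Starts standing on the table; fits the pins either way round.
- seat (a point): Point on the measuring board's top face (20 mm above the table) midway between its two steel pins, which stand at x = +37 and -37 mm: 10 mm thick, 19 mm tall, tapered to 4 mm at the top. Axes are the board's. Flush = headplate underside on this face, head_grip 50 mm above this point, wall along the board's x.
- board: White measuring board, 150 (x) x 370 (y) x 20 mm, fixed to the table, origin at the centre of its underside; place and yaw vary. z up, y along its length from the pin end (-y) to the sliding leg's end (+y), x across. The pins lie at y = -130 mm.
- leg (a joint): Travel (m) of the sliding leg: 0 = sprung back at the +y end; grows to at most 0.085 as it is pushed to the board's -y, towards the pins. A spring pushes it back with 2.6 N at 0 to 4.3 N at full travel, friction 0.8 N: it runs back if let go, even with the lever shut. On the mark when equal to joint marker.
- leg_grip (a point): Point on the leg (moves with it, board's axes), 60 mm above the table, midway across the 36 mm (x) of block and shut lever. Grey block 28 (x) x 60 (y) mm, top 78 mm above the table; its -x face is 18 mm to -x, the shut lever's outer face 18 mm to +x. At its -y end a silver cross plate: see leg_back.
- leg_back (a point): On the sliding leg: the foot of the cross plate's back (+y) face, mid-width, 20 mm above the table, 12 mm to -y of leg_grip. The silver cross plate is 100 (x) x 8 (y) mm, from 22 to 88 mm above the table. Fingers standing on either side of the grey block push the leg along by this back face.
- cam_lever (a joint): Angle (rad) of the red cam lever on the block's +x side: 0 = shut flat against it (hard stop); starts open at 0.24 to 0.34. Upright hinge at the block's +y end; the free end, by the cross plate, stands up to 16 mm out when open. About 2.6 N at the tip moves it; it stays where left. Squeezing lever and block together shuts it.
- mark (a point): Tip of the green marker's nib beside the yellow scale on the board's +x edge, 30 mm above the table (marker top 34 mm). The leg is on the mark when pointer and nib are at the same place along the board's y. Axes are the board's.
- lever_tip (a point): Free end of the red lever, on its outer face, mid-height (60 mm above the table). The lever is 48 mm long, 8 mm thick, 38 mm high (41 to 79 mm above the table).
- pointer (a point): Tip of the black pointer at the +x end of the leg's cross plate, 30 mm above the table; moves with the leg; the axes are the board's.
- marker (a joint): Position (m) of the green length marker on the board's scale, 0.035 to 0.075, counted as joint leg is. It is very stiff and is to be left alone.
- vial_a: Bystander, not to be disturbed: small amber vial with white cap, 26 mm across, 60 mm tall; origin at the centre of its underside.
- vial_b: Bystander, not to be disturbed: small clear vial with orange cap, 26 mm across, 60 mm tall; origin at the centre of its underside.
- jar: Bystander, not to be disturbed: specimen jar with white lid, 70 mm across, 85 mm tall; origin at the centre of its underside.
- dish: Bystander, not to be disturbed: flat round glass dish, 80 mm across, 14 mm tall; origin at the centre of its underside.
- forceps: Bystander, not to be disturbed: steel forceps lying flat, 130 mm long, 5 mm high; origin at the centre of its underside.
- bowl: Bystander, not to be disturbed: steel bowl, 120 mm across, 45 mm tall; origin at the centre of its underside.
- probe: Bystander, not to be disturbed: steel probe lying flat, about 150 mm long, 6 mm high; origin at the centre of its underside.
Mind the look-alikes: they are no part of the job. Of the things shaped like the part that bears head_grip, the blue one is meant.

How it is judged (in metres and radians):
On the way, in this order (a step that is already met when the one before it is completed fails the run):
1. the headplate lies flush on the board, over both pins (horizontal distance between head_grip and seat below 0.006 m and z of head_grip in the frame of seat between 0.047 and 0.0525 m and angle between head_grip's own z axis and vertical below 0.05 rad and angle between the x axis of head_grip and the x axis of seat, either way round below 0.08 rad), for 0.2 s.
2. the fingers hold the leg on the mark, the lever still open (y of pointer in the frame of mark between -0.005 and 0.005 m and value of joint cam_lever above 0.12 rad and contact force between leg and the fingers above 1 N), for 0.2 s.
3. the lever is shut with the leg held on the mark (y of pointer in the frame of mark between -0.005 and 0.005 m and contact force between leg and the fingers above 3 N and value of joint cam_lever below 0.05 rad), for 0.2 s.
At the end, for the whole second after the job is handed in: The headplate lies flush on the board over its pins (centre within 6 mm, height within 3 mm, level); the leg's pointer is within 5 mm of the marker and still; the lever is shut (under 0.05 rad); the gripper's fingers still hold the leg (more than 3 N) (all of step 1 and all of step 3 and velocity of joint leg between -0.02 and 0.02 m/s); the arm keeps its last pose, push and grip.
It fails at once if the headplate is let go above the pins (horizontal distance between head_grip and seat below 0.03 m and z of head_grip in the frame of seat above 0.073 m and contact force between the fingers and headplate below 0.05 N).
It fails at once if the length marker is moved (distance of mark from where it was at the start of the episode above 0.004 m).
It fails at once if a bystander is disturbed (distance of any of vial_a, vial_b, jar, dish, forceps, bowl, probe from where it was at the start of the episode above 0.03 m).
It also fails if it takes over 53 s, if anything falls off the work surface, if the arm or the gripper's body presses on something with over 40 N, if the wrist force passes 120 N, or if a joint passes its speed limit or range.

## Working session

There is one attempt and no reset: what is moved stays moved. The work goes in short steps, Python scripts to look and compute and a tool call to move; the robot and the scene stay as the last step left them, time stands still between calls to the robot, and variables do not carry over. Pictures are saved under pics/ and viewed, and the job is handed in when it is done.

Besides the shell and the picture viewer there is one more tool, called as name(argument=value, ...) on one line, values as JSON. step_arm: Moves the arm, as the interface text tells. Its arguments: {"type":"object","properties":{"plan":{"type":"array"},"grip_force":{"type":"number"}},"required":["plan"]}

```bash
ls; mkdir -p pics
python3 - <<'E'
from workcell import robot
import cv2
s=robot.sense()
print(s)
for n in ["scene","top","wrist"]:
    d=robot.snapshot(n); cv2.imwrite(f"pics/{n}0.png",d["frame"])
    import numpy as np
    np.savez(f"pics/{n}0.npz",**d)
    print(n,d["intrinsics"].tolist(),np.round(d["extrinsics"],3).tolist())
E
```

```text
pics
{'time': 0.0, 'joints': array([-1.26428409e+00,  5.27912757e-02,  1.40173948e+00,  1.41980382e-05,
        1.68859532e+00, -7.03125234e-02]), 'qvel': array([-4.59747297e-05,  2.81947428e-04,  1.37302611e-03,  1.08382451e-03,
        1.34720488e-03,  3.37166550e-04]), 'effort': array([ 3.27330825e-03, -3.81666577e+01, -3.60182619e+01,  1.23107661e-04,
        6.25121553e-03,  1.74766723e-05]), 'eef_pos': array([ 193.11096177, -487.86621821,  230.48878577]), 'tcp_rot': array([-3.14147086e+00,  1.52864288e-03, -1.19396982e+00]), 'ft_force': array([-0.10907699, -0.45092001,  0.78103873]), 'moment': array([-0.03090879,  0.02735647, -0.04651441]), 'grip_width': 85.73222217416885}
scene [[390.4206892040223, 0.0, 257.5473245669196], [0.0, 390.4206892040223, 203.44914965460453], [0.0, 0.0, 1.0]] [[0.727, 0.45, -0.518, 1141.552], [0.687, -0.489, 0.538, -712.179], [-0.011, -0.747, -0.665, 973.019], [0.0, 0.0, 0.0, 1.0]]
top [[477.4550488960747, 0.0, 250.97217721325], [0.0, 477.4550488960747, 195.14098917258846], [0.0, 0.0, 1.0]] [[-0.008, -0.998, 0.07, 345.674], [-1.0, 0.008, -0.009, 11.957], [0.008, -0.07, -0.998, 1607.789], [0.0, 0.0, 0.0, 1.0]]
wrist [[292.88259737889246, 0.0, 257.4969891591114], [0.0, 292.88259737889246, 197.95464640627154], [0.0, 0.0, 1.0]] [[0.367, -0.879, -0.305, 271.6], [-0.93, -0.347, -0.118, -457.229], [-0.002, 0.327, -0.945, 373.572], [0.0, 0.0, 0.0, 1.0]]
```

View pics/scene0.png

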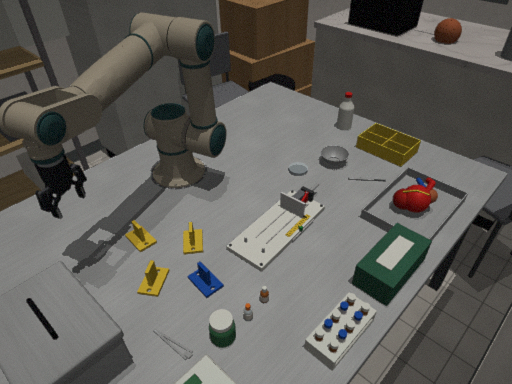

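View pics/top0.png

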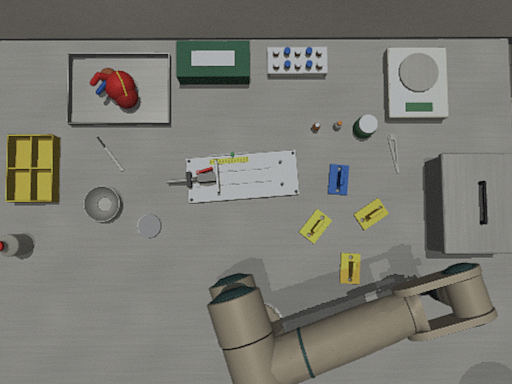

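View pics/wrist0.png

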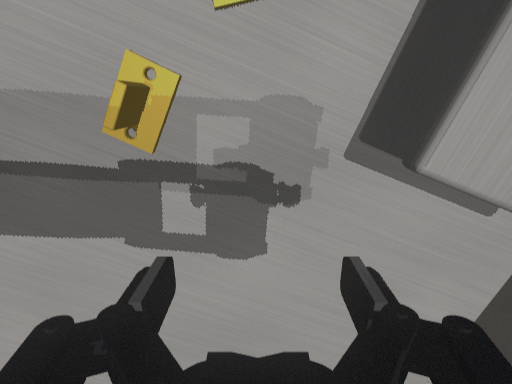

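The scene view shows the blue plate at (206,279) and three yellow look-alikes at (140,235), (193,238) and (153,279). In the top view blue is at (338,180) and the yellow ones are at (316,226), (371,214) and (350,268). The task names blue, so I choose that one. The board is at top (243,176), with the leg at its left end (205,178). Next I'll check a close crop.

Run:
```python
import cv2,numpy as np
t=cv2.imread("pics/top0.png"); 
a=cv2.resize(t[140:215,160:360],None,fx=4,fy=4,interpolation=cv2.INTER_CUBIC)
s=cv2.imread("pics/scene0.png")
b=cv2.resize(s[180:300,180:335],None,fx=4,fy=4,interpolation=cv2.INTER_CUBIC)
cv2.imwrite("pics/ca.png",a);cv2.imwrite("pics/cb.png",b)
```

```text
(no output)
```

View pics/ca.png

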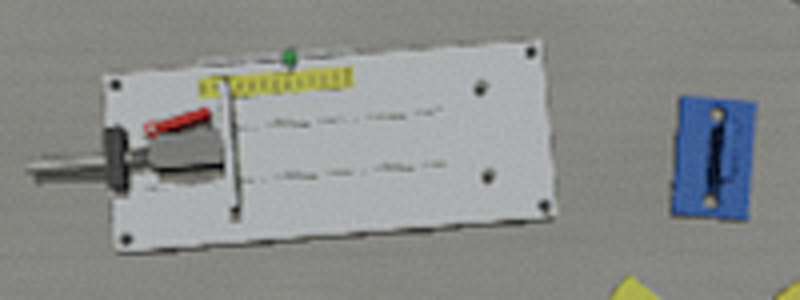

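View pics/cb.png

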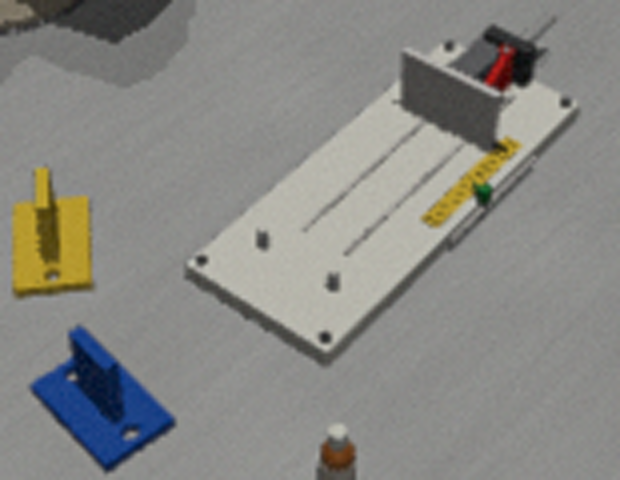

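```bash
cat > h.py <<'E'
import cv2,numpy as np
def load(n): return dict(np.load(f"pics/{n}.npz"))
def cast(d,uv,z):
    K,T=d["intrinsics"],d["extrinsics"]
    uv=np.atleast_2d(uv).astype(float)
    r=np.c_[uv,np.ones(len(uv))]@np.linalg.inv(K).T@T[:3,:3].T
    o=T[:3,3]; return o+r*((z-o[2])/r[:,2])[:,None]
def proj(d,p):
    K,T=d["intrinsics"],d["extrinsics"]
    p=np.atleast_2d(p).astype(float); c=(p-T[:3,3])@T[:3,:3]; q=c@K.T; return q[:,:2]/q[:,2:]
def mask(d,lo,hi):
    return cv2.inRange(cv2.cvtColor(d["frame"],cv2.COLOR_BGR2HSV),lo,hi)
def blobs(m,amin=20):
    n,l,s,c=cv2.connectedComponentsWithStats(m)
    return [(s[i].tolist(),np.round(c[i],1).tolist(),l==i) for i in range(1,n) if s[i,4]>=amin]
E
python3 - <<'E'
from h import *
for n in ["top0","scene0"]:
    d=load(n)
    for name,lo,hi,zz,am in [("blue",(105,120,60),(130,255,255),10,100),("white",(0,0,150),(180,40,255),20,1500),("green",(50,100,30),(90,255,255),34,6),("red",(0,150,60),(6,255,255),79,20)]:
        for s,c,l in blobs(mask(d,lo,hi),am):
            print(n,name,s,c,cast(d,c,zz).round(1).tolist())
            if n=="top0" and name in("blue","white") and s[4]<8000:
                cn=max(cv2.findContours(l.astype(np.uint8),0,1)[0],key=cv2.contourArea)
                b=cv2.boxPoints(cv2.minAreaRect(cn)); print("  box",cast(d,b,zz)[:,:2].round(1).tolist(), cast(d,b.mean(0),zz).round(1))
E
```

```text
top0 blue [328, 164, 21, 31, 482] [337.9, 179.2] [[509.3, -295.7, 10.0]]
  box [[463.4, -259.4], [561.6, -269.6], [555.9, -332.4], [457.7, -322.0]] [[ 509.5 -295.8   10. ]]
top0 white [388, 47, 61, 70, 2545] [417.6, 83.7] [[832.4, -572.0, 20.0]]
  box [[960.7, -474.8], [959.7, -680.6], [720.4, -671.6], [721.7, -468.0]] [[ 840.  -573.7   20. ]]
top0 white [98, 59, 71, 63, 2203] [145.9, 93.5] [[804.1, 349.7, 20.0]]
  box [[924.2, 512.7], [922.9, 275.6], [709.4, 274.8], [711.0, 509.7]] [[816.4 393.3  20. ]]
top0 white [186, 150, 114, 53, 4013] [247.0, 176.8] [[518.6, 10.4, 20.0]]
  box [[587.0, 219.1], [614.8, -153.1], [460.9, -163.1], [433.8, 206.6]] [[523.9  27.7  20. ]]
top0 green [184, 41, 65, 27, 259] [219.2, 50.0] [[947.9, 100.8, 34.0]]
top0 green [177, 42, 5, 35, 53] [177.5, 58.7] [[918.6, 241.3, 34.0]]
top0 green [180, 42, 7, 4, 9] [182.7, 42.8] [[973.5, 223.9, 34.0]]
top0 green [199, 42, 6, 3, 8] [201.4, 42.4] [[974.5, 160.8, 34.0]]
top0 green [206, 42, 7, 2, 9] [208.8, 42.2] [[975.1, 135.8, 34.0]]
top0 green [241, 64, 5, 3, 6] [243.3, 65.5] [[894.0, 19.9, 34.0]]
top0 green [20
[... 2401 characters left out ...]
64, 275, 5, 3, 7] [365.9, 275.7] [[869.7, 31.6, 34.0]]
scene0 green [361, 285, 5, 7, 12] [363.0, 287.9] [[887.1, -12.4, 34.0]]
scene0 green [365, 285, 7, 5, 12] [368.0, 286.4] [[894.9, 2.1, 34.0]]
scene0 green [374, 287, 7, 10, 18] [376.1, 290.8] [[920.1, 4.5, 34.0]]
scene0 green [368, 291, 5, 5, 9] [370.2, 292.4] [[910.7, -11.9, 34.0]]
scene0 green [210, 323, 25, 24, 291] [223.0, 336.9] [[703.4, -395.1, 34.0]]
scene0 green [185, 375, 16, 9, 88] [193.3, 380.2] [[734.3, -520.9, 34.0]]
scene0 red [345, 92, 7, 6, 32] [348.3, 94.3] [[214.1, 915.9, 79.0]]
scene0 red [394, 177, 42, 35, 649] [415.5, 196.1] [[823.8, 414.2, 79.0]]
scene0 red [302, 191, 7, 11, 35] [305.1, 196.5] [[541.7, 151.6, 79.0]]
```

```bash
cat > mv.py <<'E'
import sys,numpy as np
from scipy.spatial.transform import Rotation as R
from workcell import robot
def go(p,yaw,cur=None,tilt=(np.pi,0)):
    s=robot.sense(); P=s["eef_pos"] if cur is None else cur[0]
    A=R.from_euler("xyz",s["tcp_rot"] if cur is None else cur[1]); B=R.from_euler("xyz",[np.pi,0,yaw])
    B2=R.from_euler("xyz",[np.pi,0,yaw+np.pi])
    d=A.inv()*B
    print("time",round(s["time"],2),"pos",P.round(1),"rot",s["tcp_rot"].round(4),"F",s["ft_force"].round(1),"w",round(s["grip_width"],1),"j6",s["joints"][-1].round(2))
    print("turn/2rad",(d.as_rotvec()/2).round(4))
    print("shift/30 cur axes",((A.inv().apply(np.array(p)-P))/30).round(3)," target axes",((B.inv().apply(np.array(p)-P))/30).round(3))
if __name__=="__main__":
    a=[float(x) for x in sys.argv[1:]]; go(a[:3],a[3])
E
python3 mv.py 509 -290 225 -1.670
```

```text
time 0.15 pos [ 193.1 -488.   230.7] rot [-3.1415e+00  1.1000e-03 -1.1939e+00] F [-0.3  0.4  0.4] w 85.7 j6 -0.07
turn/2rad [1.00e-04 6.00e-04 2.38e-01]
shift/30 cur axes [ -2.261 -12.218   0.193]  target axes [-7.609 -9.824  0.189]
```

step_arm(plan=[[[-0.3,-0.95,0,0,0,0.06,-1],[-0.3,-0.95,0,0,0,0.06,-1],[-0.4,-0.95,0,0,0,0.06,-1],[-0.6,-0.9,0,0,0,0.058,-1],[-0.6,-0.9,0,0,0,0,-1]]], grip_force=40)

```text
time: 0.65
eef_pos: [324.4, -402.9, 231.1]
tcp_rot: [3.141, 0.0, -1.674]
ft_force: [0.7, -0.2, -0.4]
grip_width: 85.5
```

```bash
python3 mv.py 509 -290 225 -1.670
```

```text
time 0.65 pos [ 324.4 -402.9  231.1] rot [ 3.1413e+00  3.0000e-04 -1.6735e+00] F [ 0.7 -0.2 -0.4] w 85.5 j6 0.71
turn/2rad [ 0.0001  0.0001 -0.0018]
shift/30 cur axes [-4.375 -5.735  0.203]  target axes [-4.355 -5.75   0.203]
```

step_arm(plan=[[[-0.72,-0.95,0,0,0,0,-1],[-0.72,-0.95,0,0,0,0,-1],[-0.72,-0.95,0,0,0,0,-1],[-0.72,-0.95,0,0,0,0,-1],[-0.72,-0.95,0,0,0,0,-1]]])

```text
time: 1.15
eef_pos: [477.1, -309.6, 231.0]
tcp_rot: [3.141, 0.0, -1.67]
ft_force: [-0.6, -0.3, -0.0]
grip_width: 85.3
```

step_arm(plan=[[[-0.72,-0.95,0,0,0,0,-1],[0,0,0,0,0,0,-1],[0,0,0,0,0,0,-1]]])

```text
time: 1.45
eef_pos: [506.8, -291.5, 230.7]
tcp_rot: [3.14, 0.0, -1.669]
ft_force: [-0.2, -0.6, 0.5]
grip_width: 85.2
```

```bash
cat > snap.py <<'E'
import sys,cv2,numpy as np
from workcell import robot
n,o=sys.argv[1:3]
d=robot.snapshot(n); np.savez(f"pics/{o}.npz",**d); cv2.imwrite(f"pics/{o}.png",d["frame"])
s=robot.sense(); print(s["time"],s["eef_pos"].round(1),s["tcp_rot"].round(4),s["ft_force"].round(2),round(s["grip_width"],1))
E
python3 snap.py wrist w1
```

```text
1.5 [ 506.2 -292.   230.9] [ 3.1407  0.     -1.6699] [-0.31 -0.48  0.25] 85.6
```

View pics/w1.png

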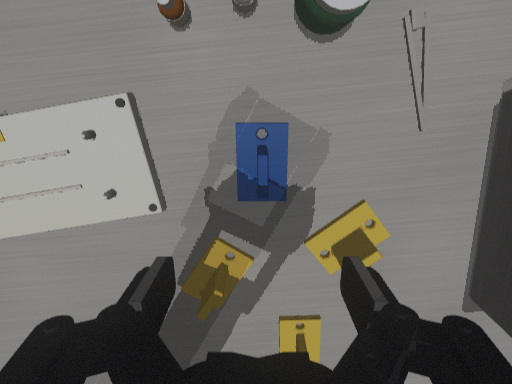

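Run:
```python
import cv2,numpy as np
t=cv2.imread("pics/w1.png")
a=cv2.resize(t[115:210,60:160],None,fx=5,fy=5,interpolation=cv2.INTER_CUBIC)
b=cv2.resize(t[115:210,220:305],None,fx=5,fy=5,interpolation=cv2.INTER_CUBIC)
cv2.imwrite("pics/cc.png",cv2.hconcat([a,b])[:, :800] if a.shape[1]+b.shape[1]>800 else cv2.hconcat([a,b]))
from h import *
d=load("w1")
m=mask(d,(105,100,30),(130,255,255))
for s,c,l in blobs(m,300):
    cn=max(cv2.findContours(l.astype(np.uint8),0,1)[0],key=cv2.contourArea)
    ap=cv2.approxPolyDP(cn,4,True)[:,0]; print(s,c,ap.tolist(),cast(d,ap,10)[:,:2].round(1).tolist())
    bx=cv2.boxPoints(cv2.minAreaRect(cn)); print(bx.round(1).tolist(),cast(d,bx,10)[:,:2].round(1).tolist())
print(proj(d,[506,-292,75]))
```

```text
[236, 123, 52, 78, 3853] [261.5, 161.6] [[236, 123], [238, 200], [285, 200], [287, 123]] [[563.0, -270.9], [464.9, -261.4], [458.8, -323.0], [556.9, -332.1]]
[[236.0, 200.0], [236.0, 123.0], [287.0, 123.0], [287.0, 200.0]] [[465.1, -258.8], [563.0, -270.9], [556.9, -332.1], [458.5, -325.6]]
[[258.1280926  181.43208627]]
```

View pics/cc.png

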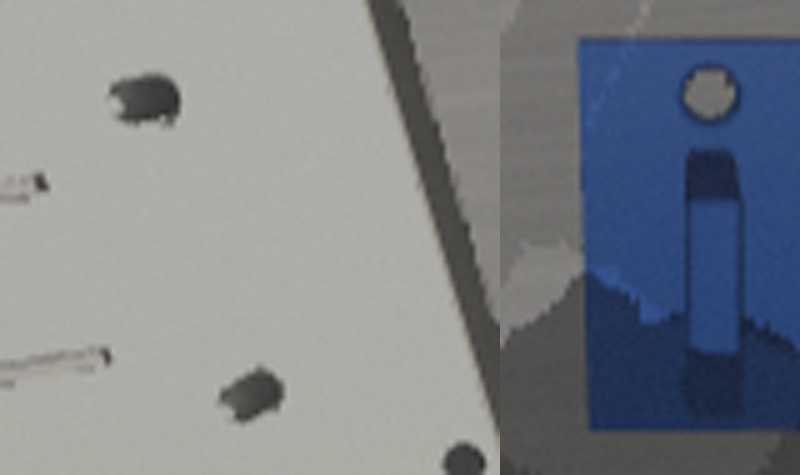

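```bash
python3 - <<'E'
from h import *
d=load("w1")
print("wall",cast(d,[(262.8,170),(262.8,154.6),(262.8,185.4)],75).round(1).tolist())
# pins: tip = left or right end; print both
P=[(60+145/5,115+100/5),(60+252/5,115+396/5)]
for z in (20,30,39): print(z,cast(d,P,z).round(1).tolist())
print("corner hole", cast(d,(60+465/5,115+462/5),20))
b=[(128,93.5),(162,212)]
print(cast(d,b,20).round(1).tolist())
E
sleep 0; python3 mv.py 511 -297 100 -1.666
```

```text
wall [[517.9, -298.1, 75.0], [534.0, -299.6, 75.0], [501.2, -296.5, 75.0]]
20 [[567.3, -95.9, 20.0], [492.1, -101.8, 20.0]]
30 [[567.9, -101.7, 30.0], [494.9, -107.4, 30.0]]
39 [[568.5, -106.9, 39.0], [497.4, -112.4, 39.0]]
corner hole [[ 469.07165237 -151.86133783   20.        ]]
[[608.3, -153.4, 20.0], [461.6, -162.1, 20.0]]
time 1.5 pos [ 506.2 -292.   230.9] rot [ 3.1407  0.     -1.6699] F [-0.3 -0.5  0.3] w 85.6 j6 1.08
turn/2rad [ 0.0005  0.     -0.002 ]
shift/30 cur axes [ 0.149 -0.178  4.362]  target axes [ 0.15  -0.173  4.362]
```

Run:
```python
from h import *
d=load("w1"); K,T=d["intrinsics"],d["extrinsics"]
for u,v in [(262,v) for v in range(125,204,5)]+[(275,160),(245,160)]:
    z=d["range_z"][v,u]; p=T[:3,:3]@(np.linalg.inv(K)@[u,v,1]*z)+T[:3,3]; print(u,v,p.round(1))
```

```text
262 125 [ 557.6 -301.9   10.7]
262 130 [ 550.8 -301.4    1.9]
262 135 [ 544.5 -300.8    0. ]
262 140 [ 539.7 -300.2   10. ]
262 145 [ 534.8 -299.6   17.6]
262 150 [ 534.8 -299.1   52.1]
262 155 [ 533.5 -298.7   74.1]
262 160 [ 528.6 -298.2   75.7]
262 165 [ 523.3 -297.7   75.3]
262 170 [ 518.1 -297.2   75.8]
262 175 [ 512.7 -296.7   75.4]
262 180 [ 507.3 -296.2   75.4]
262 185 [ 501.7 -295.7   75.2]
262 190 [ 496.1 -295.2   75. ]
262 195 [ 490.8 -294.7   75.8]
262 200 [ 461.4 -292.8    9.1]
275 160 [ 513.5 -314.1   10.9]
245 160 [ 517.  -276.6    9.8]
```

Run:
```python
from h import *
d=load("w1"); K,T=d["intrinsics"],d["extrinsics"]
v,u=np.mgrid[0:384,0:512]; z=d["range_z"]
c=np.stack([(u-K[0,2])/K[0,0]*z,(v-K[1,2])/K[1,1]*z,z],-1); P=c@T[:3,:3].T+T[:3,3]
for (a,b) in [(88,134),(110,194)]:
    q=P[b-9:b+10,a-12:a+13].reshape(-1,3); f=d["frame"][b-9:b+10,a-12:a+13].reshape(-1,3)
    for lo,hi in [(23,28),(28,33),(33,37),(37,42)]:
        k=(q[:,2]>lo)&(q[:,2]<hi); print((a,b),lo,k.sum(), q[k].mean(0).round(1) if k.any() else "", q[k].min(0).round(1) if k.any() else "",q[k].max(0).round(1) if k.any() else "")
# board edges by depth & lines: top face points
k=(abs(P[...,2]-20)<3)&(P[...,0]>430)&(P[...,0]<640)&(P[...,1]>-175)
pts=P[k][:,:2]; 
ys=pts[:,1]
print("end edge fit:")
rows=[]
for x0 in range(470,605,5):
    s=pts[(abs(pts[:,0]-x0)<2.5)]; rows.append((x0,s[:,1].min()))
rows=np.array(rows); f=np.polyfit(rows[:,0],rows[:,1],1); print(f,np.degrees(np.arctan(f[0])),np.abs(rows[:,1]-np.polyval(f,rows[:,0])).max())
rows=[]
for y0 in range(-145,-40,5):
    s=pts[abs(pts[:,1]-y0)<2.5]; rows.append((y0,s[:,0].min(),s[:,0].max()))
rows=np.array(rows)
for j in (1,2):
    f=np.polyfit(rows[:,0],rows[:,j],1); print(f,-np.degrees(np.arctan(f[0])), rows[[0,5,10,-1],j])
```

```text
(88, 134) 23 23 [ 568.6 -103.5   25.8] [ 564.3 -105.4   23. ] [ 573.2 -100.5   27.8]
(88, 134) 28 21 [ 570.2 -103.2   30.7] [ 564.8 -104.8   28.6] [574.  -99.6  32.8]
(88, 134) 33 36 [ 569.4 -101.9   35.1] [ 565.1 -104.9   33.2] [573.3 -98.1  37. ]
(88, 134) 37 10 [ 569.6 -101.3   38.3] [ 566.7 -102.6   37.2] [571.5 -99.6  39.4]
(110, 194) 23 18 [ 497.  -108.1   25.3] [ 491.  -109.8   23. ] [ 500.  -103.5   27.9]
(110, 194) 28 20 [ 497.  -108.5   30.8] [ 492.  -110.3   28.3] [ 500.3 -104.7   33. ]
(110, 194) 33 31 [ 496.2 -107.3   35.3] [ 491.5 -110.1   33.1] [ 500.2 -102.9   36.9]
(110, 194) 37 10 [ 496.1 -106.5   38.2] [ 493.  -107.8   37. ] [ 497.8 -104.3   40.3]
end edge fit:
[ 7.18421961e-02 -1.96037361e+02] 4.1091947350696465 0.46730185653896683
[-7.36139392e-02  4.50197839e+02] 4.210173991315382 [461.29389982 459.12240462 457.03111254 453.12234725]
[-7.52542570e-02  5.99361299e+02] 4.303639423382337 [609.79995618 608.70830346 605.98532184 602.29011574]
```

step_arm(plan=[[[0.15,-0.17,0.5,0,0,-0.002,-1],[0,0,1,0,0,0,-1],[0,0,1,0,0,0,-1],[0,0,1,0,0,0,-1],[0,0,1,0,0,0,-1]]])

```text
time: 2.0
eef_pos: [510.1, -297.7, 94.0]
tcp_rot: [3.141, 0.0, -1.668]
ft_force: [-0.1, -0.0, -0.1]
grip_width: 85.6
```

```bash
python3 mv.py 511 -297 31 -1.666
```

```text
time 2.0 pos [ 510.1 -297.7   94. ] rot [ 3.1409e+00  2.0000e-04 -1.6676e+00] F [-0.1 -0.  -0.1] w 85.6 j6 1.08
turn/2rad [ 0.0004  0.0001 -0.0008]
shift/30 cur axes [-0.027 -0.029  2.1  ]  target axes [-0.027 -0.027  2.1  ]
```

step_arm(plan=[[[0,0,1,0,0,-0.001,-1],[0,0,1,0,0,0,-1],[0,0,0.1,0,0,0,-1],[0,0,0,0,0,0,0.5],[0,0,0,0,0,0,1]]])

```text
time: 2.5
eef_pos: [511.9, -297.9, 35.1]
tcp_rot: [-3.139, -0.001, -1.665]
ft_force: [-0.2, -0.4, 1.1]
grip_width: 59.2
```

step_arm(plan=[[[0,0,0,0,0,0,1],[0,0,0,0,0,0,1],[0,0,0,0,0,0,1],[0,0,0,0,0,0,1]]])

```text
time: 2.9
eef_pos: [511.7, -297.0, 34.2]
tcp_rot: [-3.14, -0.001, -1.664]
ft_force: [-1.0, 0.2, 3.9]
grip_width: 11.7
```

```bash
python3 snap.py wrist w2
```

```text
2.95 [ 511.7 -297.    34.2] [-3.1403e+00 -6.0000e-04 -1.6639e+00] [-0.13  1.46  4.75] 11.5
```

View pics/w2.png

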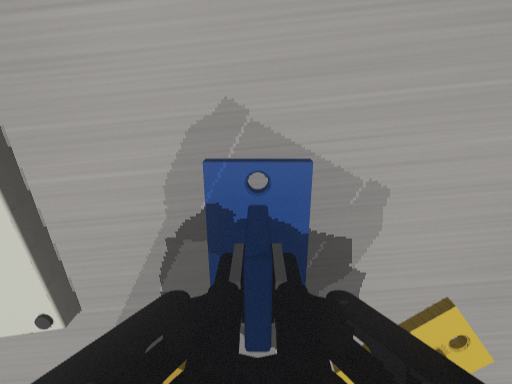

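step_arm(plan=[[[0,0,-0.4,0,0,0,1],[0,0,-0.8,0,0,0,1],[0,0,-0.8,0,0,0,1],[0,0,0,0,0,0,1]]], grip_force=60)

```text
time: 3.35
eef_pos: [512.8, -297.9, 97.2]
tcp_rot: [-3.136, -0.003, -1.664]
ft_force: [0.4, 0.0, -2.0]
grip_width: 11.2
```

```bash
python3 mv.py 533 -104 95 -1.4975; python3 snap.py wrist w3
```

```text
time 3.35 pos [ 512.8 -297.9   97.2] rot [-3.136  -0.0032 -1.6639] F [ 0.4  0.  -2. ] w 11.2 j6 1.08
turn/2rad [-0.0027 -0.0018 -0.0832]
shift/30 cur axes [-6.498 -0.07   0.054]  target axes [-6.397 -1.146  0.074]
3.4 [ 511.9 -297.3   94.8] [-3.1389e+00 -1.6000e-03 -1.6640e+00] [ 0.03  1.07 -3.11] 11.2
```

View pics/w3.png

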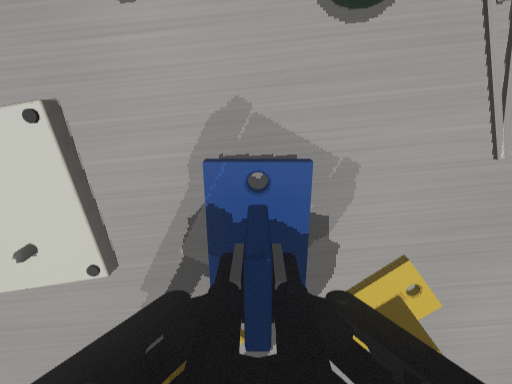

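The plate is held and lifted: flange front edge at (204..312, 159), hole at (258,181), the same pixels as before the lift, so it didn't slip.

Run:
```python
from h import *
from scipy.spatial.transform import Rotation as R
d=load("w3")
Rt=R.from_euler("xyz",[-3.1389,-.0016,-1.664]); t=np.array([511.9,-297.3,94.8])
for z in (69,70.6,72):
    p=cast(d,[(204,159),(312,159),(258.5,181)],z); print(z,Rt.inv().apply(p-t).round(1).tolist(), np.linalg.norm(p[0]-p[1]).round(1))
K,T=d["intrinsics"],d["extrinsics"]
v,u=np.mgrid[0:384,0:512]; z=d["range_z"]
c=np.stack([(u-K[0,2])/K[0,0]*z,(v-K[1,2])/K[1,1]*z,z],-1); P=(c@T[:3,:3].T+T[:3,3])
q=Rt.inv().apply((P[155:200,200:318]-t).reshape(-1,3)).reshape(45,118,3)
b=mask(d,(105,80,20),(130,255,255))[155:200,200:318]>0
print(np.median(q[b],0), np.percentile(q[b][:,0],[1,99]), q[b][:,1].min())
f=q[b]; f=f[f[:,2]>20]; A=np.c_[f[:,:2],np.ones(len(f))]; print("plane z=ax+by+c",np.linalg.lstsq(A,f[:,2],rcond=None)[0], np.percentile(f[:,0],[1,99]), f[:,1].min())
```

```text
69 [[-31.0, -50.5, 25.9], [33.0, -50.4, 26.0], [1.3, -36.9, 25.9]] 64.0
70.6 [[-30.7, -50.8, 24.3], [32.7, -50.7, 24.4], [1.3, -37.4, 24.3]] 63.4
72 [[-30.4, -51.1, 22.9], [32.4, -51.0, 23.0], [1.3, -37.7, 22.9]] 62.9
[  0.53149303 -39.65413272  21.58286079] [-30.78850558  32.01470235] -84.86745801811396
plane z=ax+by+c [-6.32609890e-03  5.88872572e-02  2.44223842e+01] [-30.78517001  32.05680983] -50.48881129451753
```

step_arm(plan=[[[-0.5,-0.1,0,0,0,-0.04,1],[-0.9,-0.15,0,0,0,-0.043,1],[-1,-0.17,0,0,0,0,1],[-1,-0.17,0,0,0,0,1],[-1,-0.17,0,0,0,0,1]]])

```text
time: 3.9
eef_pos: [528.0, -162.9, 91.0]
tcp_rot: [3.138, 0.001, -1.498]
ft_force: [-0.2, 0.4, -3.7]
grip_width: 11.1
```

```bash
python3 mv.py 532 -102.7 95 -1.4975
```

```text
time 3.9 pos [ 528.  -162.9   91. ] rot [ 3.1383e+00  1.5000e-03 -1.4982e+00] F [-0.2  0.4 -3.7] w 11.1 j6 1.13
turn/2rad [ 0.0017  0.0007 -0.0004]
shift/30 cur axes [-1.991 -0.276 -0.133]  target axes [-1.991 -0.278 -0.135]
```

step_arm(plan=[[[-1,-0.14,-0.05,0,0,0,1],[-0.9,-0.14,0,0,0,0,1],[0,0,0,0,0,0,1],[0,0,0,0,0,0,1]]])

```text
time: 4.3
eef_pos: [532.6, -106.5, 93.1]
tcp_rot: [3.139, 0.0, -1.497]
ft_force: [-1.0, -0.5, -3.0]
grip_width: 11.5
```

```bash
python3 mv.py 532 -102.7 95 -1.4975; python3 snap.py wrist w4;python3 snap.py scene s4; python3 -c "
import cv2
a=cv2.imread('pics/s4.png')[170:290,200:350]; cv2.imwrite('pics/s4c.png',cv2.resize(a,None,fx=5,fy=5,interpolation=cv2.INTER_CUBIC))"
```

```text
time 4.3 pos [ 532.6 -106.5   93.1] rot [ 3.1389e+00  4.0000e-04 -1.4968e+00] F [-1.  -0.5 -3. ] w 11.5 j6 1.23
turn/2rad [0.0013 0.0002 0.0003]
shift/30 cur axes [-0.128  0.011 -0.063]  target axes [-0.128  0.011 -0.063]
4.35 [ 532.7 -107.1   93.5] [ 3.1395e+00  3.0000e-04 -1.4979e+00] [-0.08 -0.85 -3.89] 11.2
4.4 [ 532.8 -107.5   93.7] [ 3.1398e+00  2.0000e-04 -1.4986e+00] [ 0.4   0.92 -3.72] 10.8
```

View pics/w4.png

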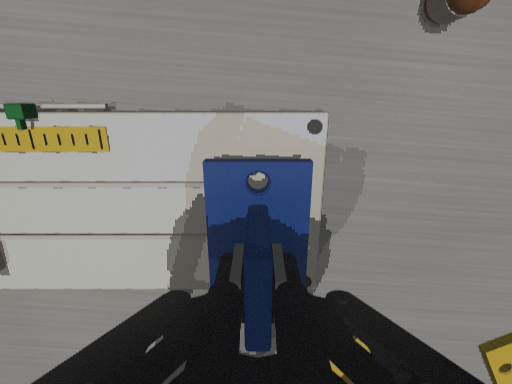

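View pics/s4c.png

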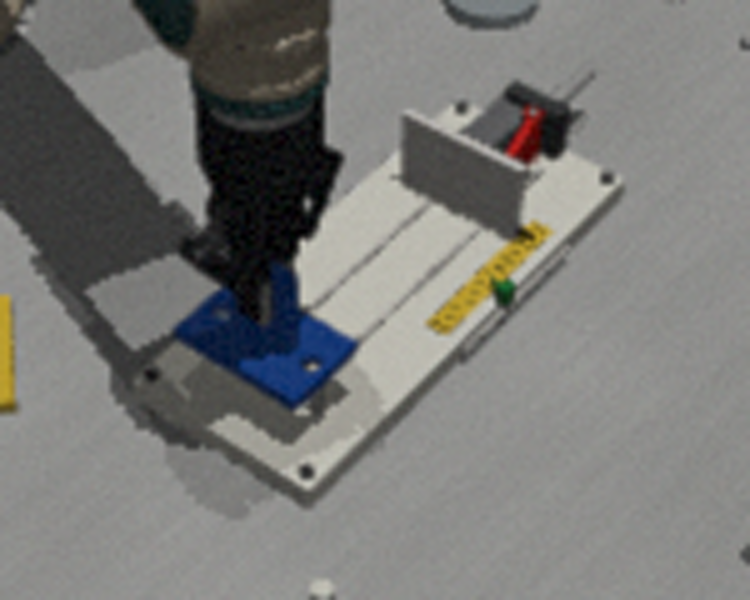

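```bash
python3 - <<'E'
from h import *
d=load("w4"); K,T=d["intrinsics"],d["extrinsics"]
print("far corner hole",cast(d,(314.5,127),20).round(1), "w1:",cast(load("w1"),(120,103),20).round(1))
v,u=np.mgrid[0:384,0:512]; z=d["range_z"]
c=np.stack([(u-K[0,2])/K[0,0]*z,(v-K[1,2])/K[1,1]*z,z],-1); P=(c@T[:3,:3].T+T[:3,3])
k=(abs(P[...,2]-20)<3)&(P[...,0]>430)&(P[...,0]<640)&(P[...,1]<-50); pts=P[k]
for x0 in (570,580,590,600): s=pts[abs(pts[:,0]-x0)<2]; print(x0,s[:,1].min().round(1))
for y0 in (-150,-120,-80): s=pts[abs(pts[:,1]-y0)<2]; print(y0,s[:,0].max().round(1))
cv2.imwrite("pics/w4c.png",cv2.resize(d["frame"][150:215,195:320],None,fx=6,fy=6,interpolation=cv2.INTER_CUBIC))
print(proj(d,[[569.6,-101.3,39],[569.6,-101.3,20]]), cast(d,[(258.5,181)],93.5-24.2).round(1))
E
python3 mv.py 532 -102.7 95 -1.4975
```

```text
far corner hole [[ 598.9 -142.8   20. ]] w1: [[ 599.1 -141.8   20. ]]
570 -154.3
580 -153.6
590 -152.9
600 -152.1
-150 610.4
-120 608.4
-80 605.4
[[253.90168323 168.72330351]
 [254.21876081 162.75350561]] [[ 569.7 -104.4   69.3]]
time 4.4 pos [ 532.8 -107.5   93.7] rot [ 3.1398e+00  2.0000e-04 -1.4986e+00] F [ 0.4  0.9 -3.7] w 10.8 j6 1.23
turn/2rad [ 0.0009  0.0001 -0.0006]
shift/30 cur axes [-0.163  0.016 -0.043]  target axes [-0.163  0.016 -0.043]
```

View pics/w4c.png

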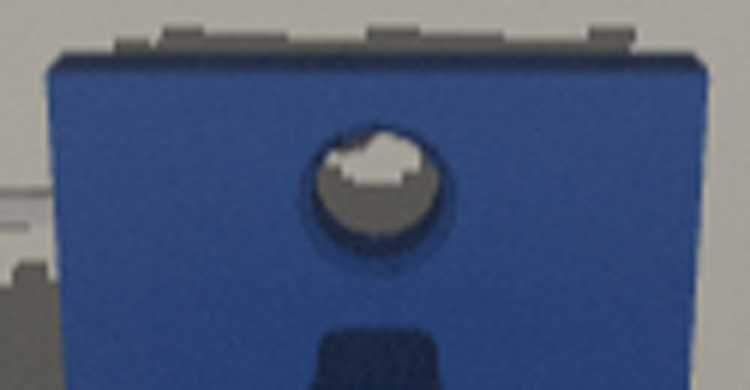

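step_arm(plan=[[[-0.13,0,0.25,0,0,0,1],[0,0,0.25,0,0,0,1],[0,0,0,0,0,0,1],[0,0,0,0,0,0,1],[0,0,0,0,0,0,1]]])

```text
time: 4.9
eef_pos: [533.3, -103.3, 80.0]
tcp_rot: [-3.141, -0.0, -1.498]
ft_force: [0.3, 1.1, -2.9]
grip_width: 11.4
```

```bash
python3 snap.py wrist w5
python3 - <<'E'
from h import *
d=load("w5")
cv2.imwrite("pics/w5c.png",cv2.resize(d["frame"][150:215,195:320],None,fx=6,fy=6,interpolation=cv2.INTER_CUBIC))
E
python3 mv.py 532.5 -103.4 77 -1.4975
```

```text
4.95 [ 533.3 -103.2   80.1] [-3.1410e+00 -3.0000e-04 -1.4981e+00] [-0.47  0.01 -3.82] 11.0
time 4.95 pos [ 533.3 -103.2   80.1] rot [-3.1410e+00 -3.0000e-04 -1.4981e+00] F [-0.5  0.  -3.8] w 11.0 j6 1.24
turn/2rad [-0.0003 -0.0002 -0.0003]
shift/30 cur axes [0.004 0.028 0.103]  target axes [0.004 0.028 0.103]
```

View pics/w5c.png

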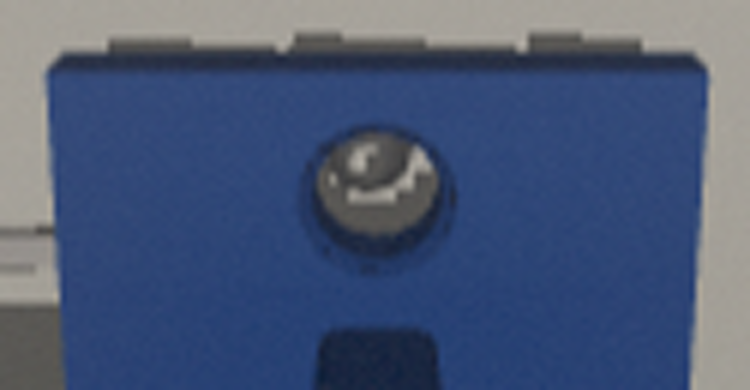

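Run:
```python
from h import *
d=load("w5")
cv2.imwrite("pics/w5d.png",cv2.resize(d["frame"][165:200,240:275],None,fx=16,fy=16,interpolation=cv2.INTER_NEAREST))
print(cast(d,(255.7,176.3),39),cast(d,(258,180.8),55.9))
K,T=d["intrinsics"],d["extrinsics"]
v,u=np.mgrid[0:384,0:512]; z=d["range_z"]
c=np.stack([(u-K[0,2])/K[0,0]*z,(v-K[1,2])/K[1,1]*z,z],-1); P=(c@T[:3,:3].T+T[:3,3])
q=P[168:195,245:272].reshape(-1,3); 
for lo,hi in [(33,37),(37,41)]:
  k=(q[:,2]>lo)&(q[:,2]<hi);print(k.sum(),q[k].mean(0),q[k].min(0),q[k].max(0))
```

```text
[[568.61637217 -99.59997343  39.        ]] [[ 570.44875264 -100.93885369   55.9       ]]
42 [ 567.39501121 -100.20849195   35.34171615] [ 563.76300648 -104.4720863    33.0877416 ] [571.06651972 -95.19996869  36.9910532 ]
34 [569.18171553 -99.61831164  38.22212719] [ 565.68165741 -102.41189752   37.0214665 ] [571.2275111  -96.54371365  40.07933273]
```

View pics/w5d.png

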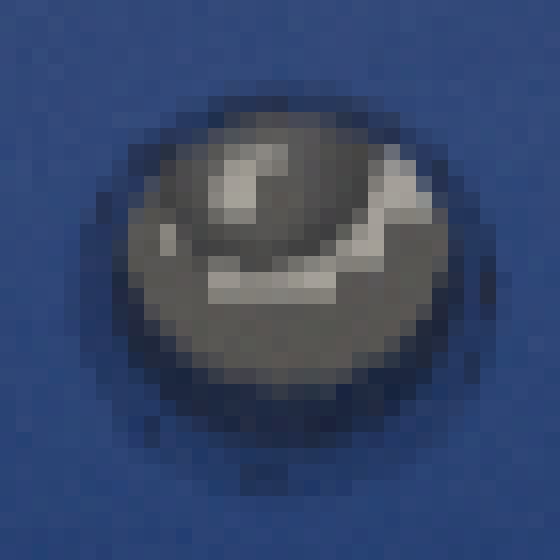

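step_arm(plan=[[[-0.04,0.05,0,0,0,0,1],[0,0,0.2,0,0,0,1],[0,0,0.2,0,0,0,1],[0,0,0.1,0,0,0,1],[0,0,0,0,0,0,1]]])

```text
time: 5.45
eef_pos: [531.2, -101.9, 63.9]
tcp_rot: [3.14, 0.0, -1.498]
ft_force: [0.3, -0.7, -3.9]
grip_width: 11.3
```

```bash
python3 snap.py wrist w6
python3 - <<'E'
from h import *
d=load("w6")
cv2.imwrite("pics/w6c.png",cv2.resize(d["frame"][150:215,195:320],None,fx=6,fy=6,interpolation=cv2.INTER_CUBIC))
E
python3 mv.py 532 -102 54 -1.4975
```

```text
5.5 [ 531.4 -101.9   64.4] [ 3.1409e+00  1.0000e-04 -1.4980e+00] [-0.49 -0.86 -2.94] 11.2
time 5.5 pos [ 531.4 -101.9   64.4] rot [ 3.1409e+00  1.0000e-04 -1.4980e+00] F [-0.5 -0.9 -2.9] w 11.2 j6 1.24
turn/2rad [ 0.0003  0.0001 -0.0003]
shift/30 cur axes [ 0.004 -0.021  0.347]  target axes [ 0.004 -0.021  0.347]
```

View pics/w6c.png

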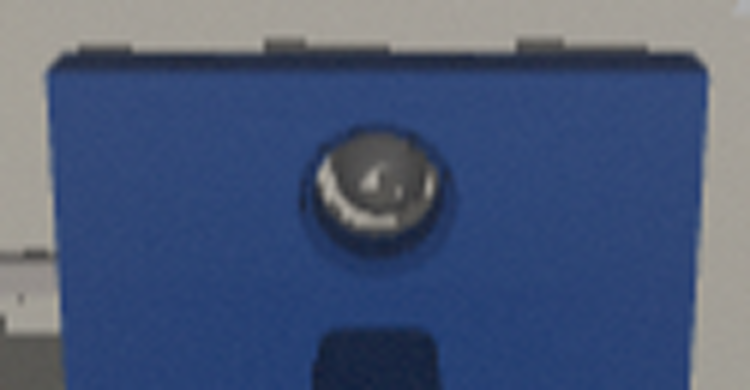

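The pin is inside the hole (tip at crop (378,175)) and there's no contact force. Going on down.

step_arm(plan=[[[0,0,0.12,0,0,0,1],[0,0,0.12,0,0,0,1],[0,0,0.1,0,0,0,1],[0,0,0,0,0,0,1]]])

```text
time: 5.9
eef_pos: [531.6, -102.0, 54.5]
tcp_rot: [3.142, -0.0, -1.498]
ft_force: [0.3, 0.7, -2.8]
grip_width: 11.3
```

```bash
python3 mv.py 532 -102 54 -1.4975
```

```text
time 5.9 pos [ 531.6 -102.    54.5] rot [ 3.1416 -0.     -1.498 ] F [ 0.3  0.7 -2.8] w 11.3 j6 1.24
turn/2rad [ 0.     -0.     -0.0002]
shift/30 cur axes [ 0.002 -0.015  0.016]  target axes [ 0.002 -0.015  0.016]
```

No contact yet, so I'll go down a little further until it touches.

step_arm(plan=[[[0,0,0.03,0,0,0,1],[0,0,0.03,0,0,0,1],[0,0,0,0,0,0,1],[0,0,0,0,0,0,1]]])

```text
time: 6.3
eef_pos: [531.8, -102.0, 54.3]
tcp_rot: [-3.141, -0.0, -1.498]
ft_force: [-6.2, 1.2, 7.4]
grip_width: 11.4
```

```bash
python3 mv.py 532 -102 54 -1.4975;python3 snap.py scene s7; python3 -c "
import cv2
a=cv2.imread('pics/s7.png')[170:290,200:350]; cv2.imwrite('pics/s7c.png',cv2.resize(a,None,fx=5,fy=5,interpolation=cv2.INTER_CUBIC))"
```

```text
time 6.3 pos [ 531.8 -102.    54.3] rot [-3.1409e+00 -4.0000e-04 -1.4980e+00] F [-6.2  1.2  7.4] w 11.4 j6 1.24
turn/2rad [-0.0003 -0.0002 -0.0002]
shift/30 cur axes [-0.001 -0.008  0.008]  target axes [-0.001 -0.008  0.008]
6.35 [ 531.8 -102.    54.3] [-3.1409e+00 -4.0000e-04 -1.4979e+00] [-6.1   0.87  6.77] 11.7
```

View pics/s7c.png

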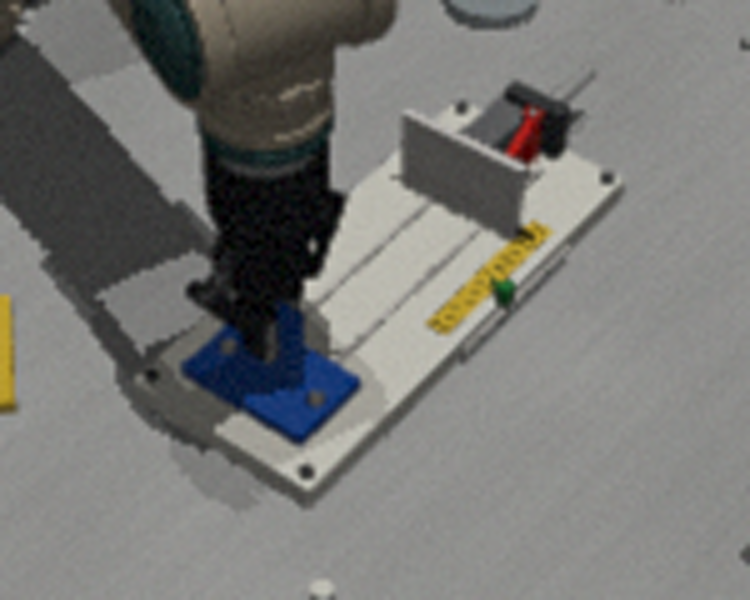

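It's seated: the TCP is 20.1 mm above its table-grasp height, contact force is about 10 N, and both pins show in the holes. Releasing and rising.

step_arm(plan=[[[0,0,0,0,0,0,0.3],[0,0,0,0,0,0,-0.3],[0,0,0,0,0,0,-0.6],[0,0,0,0,0,0,-0.6],[0,0,-0.5,0,0,0,-0.6]]])

```text
time: 6.85
eef_pos: [530.2, -101.6, 66.1]
tcp_rot: [3.137, 0.001, -1.498]
ft_force: [0.1, -0.7, 0.4]
grip_width: 68.5
```

step_arm(plan=[[[0,0,-1,0,0,0,-0.6],[0,0,-1,0,0,0,-0.6],[-0.5,0,-1,0,0,0,-0.6],[-0.8,0,-1,0,0,0,-1],[-1,0,-0.8,0,0,0,-1]]])

```text
time: 7.35
eef_pos: [526.7, -33.1, 215.1]
tcp_rot: [-3.139, -0.001, -1.5]
ft_force: [0.6, 0.1, -0.0]
grip_width: 85.5
```

step_arm(plan=[[[-1,0,0,0,0,0,-1],[-1,0,0,0,0,0,-1],[0,0,0,0,0,0,-1],[0,0,0,0,0,0,-1]]])

```text
time: 7.75
eef_pos: [522.2, 26.9, 212.7]
tcp_rot: [-3.141, -0.001, -1.497]
ft_force: [1.0, -0.2, 1.4]
grip_width: 85.2
```

```bash
python3 snap.py wrist w8
```

```text
7.8 [522.2  26.3 212.4] [-3.1409e+00 -5.0000e-04 -1.4980e+00] [ 0.38 -0.45 -0.12] 85.5
```

View pics/w8.png

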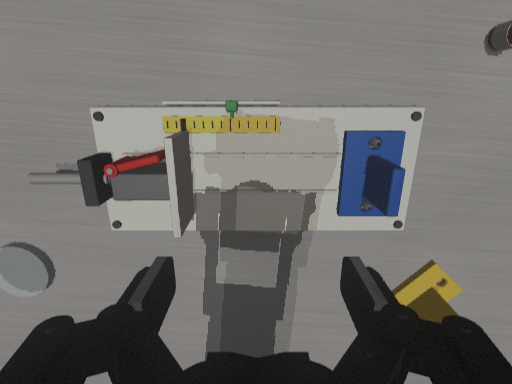

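The headplate sits over both pins (pins visible at (375,142) and (367,206)). Next I'll measure the leg at (140,180), its lever at (135,163), the pointer near (182,124) and the nib near (232,113).

Run:
```python
from h import *
d=load("w8")
cv2.imwrite("pics/w8c.png",cv2.resize(d["frame"][95:245,75:255],None,fx=4,fy=4,interpolation=cv2.INTER_CUBIC))
```

```text
(no output)
```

View pics/w8c.png

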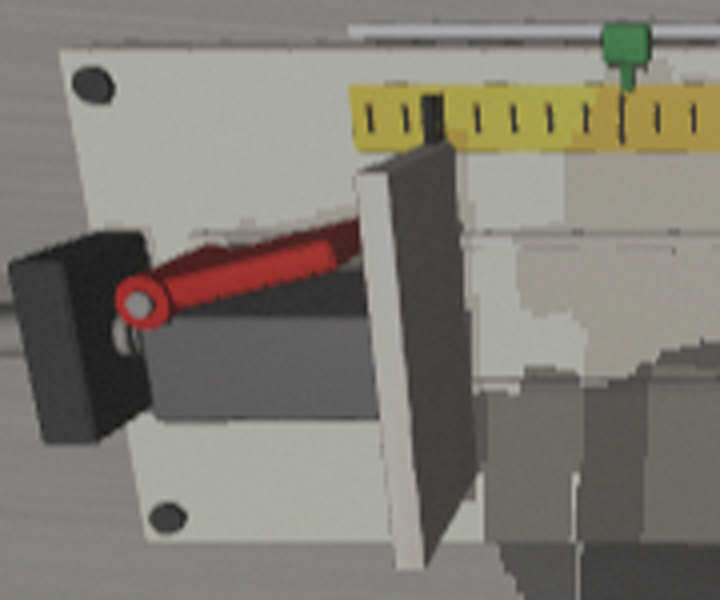

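Run:
```python
from h import *
d=load("w8")
o=np.array([532.,-103]); th=0.0733
X=np.array([np.cos(th),np.sin(th)]);Y=np.array([-np.sin(th),np.cos(th)])
def bf(px,z):
    p=cast(d,np.array(px,float)/4+[75,95],z)[:,:2]; return p.round(1).tolist(), np.round(np.c_[(p-o)@X,(p-o)@Y],1).tolist()
for n,px,z in [("ptr",[(432,96)],30),("nib",[(628,91)],30),("back top edge",[(358,172),(396,570)],88),("front top",[(388,177),(426,568)],88),
 ("block -x top",[(170,420),(370,418)],78),("lever top outer",[(165,275),(333,240)],79),("hinge",[(140,303)],79),("pin plate holes/board corners",[(63,50),(147,543)],20),("corner screws",[(94,86),(168,518)],20)]:
    print(n,*bf(px,z))
print(proj(d,[[o[0],o[1],20]]))
```

```text
ptr [[577.9, 111.3]] [[61.5, 210.4]]
nib [[583.1, 58.7]] [[62.8, 157.6]]
back top edge [[565.1, 114.2], [465.5, 107.6]] [[48.9, 214.2], [-50.9, 214.9]]
front top [[564.4, 107.5], [466.7, 100.0]] [[47.8, 207.5], [-50.3, 207.3]]
block -x top [[498.2, 166.2], [502.4, 116.1]] [[-14.0, 271.0], [-13.5, 220.7]]
lever top outer [[535.7, 163.9], [547.2, 123.3]] [[23.3, 265.9], [31.7, 224.6]]
hinge [[528.3, 170.5]] [[16.4, 273.1]]
pin plate holes/board corners [[581.9, 214.4], [433.6, 204.7]] [[73.0, 312.9], [-75.6, 314.1]]
corner screws [[572.9, 206.9], [442.8, 197.4]] [[63.5, 306.1], [-67.0, 306.1]]
[[368.06897582 172.28858602]]
```

step_arm(plan=[[[-0.35,0,0,0,0,-0.073,-1],[-0.34,-0.08,0,0,0,-0.073,-0.6],[-0.33,-0.12,0,0,0,-0.073,-0.6],[-0.3,-0.17,0,0,0,-0.073,-0.6],[-0.26,-0.22,0,0,0,-0.073,-0.6]]])

```text
time: 8.3
eef_pos: [522.1, 77.8, 212.0]
tcp_rot: [3.141, -0.0, -0.764]
ft_force: [-0.4, 0.4, -0.2]
grip_width: 68.2
```

step_arm(plan=[[[-0.22,-0.26,0,0,0,-0.073,-0.6],[-0.17,-0.3,0,0,0,-0.073,-0.6],[-0.12,-0.33,0,0,0,-0.073,-0.6],[-0.08,-0.34,0,0,0,-0.073,-0.6],[0,-0.35,0,0,0,-0.073,-0.6]]])

```text
time: 8.8
eef_pos: [528.3, 129.5, 212.0]
tcp_rot: [3.141, -0.0, -0.034]
ft_force: [0.9, 0.8, -0.0]
grip_width: 68.2
```

```bash
python3 mv.py 525.1 127.1 150 0.0733
```

```text
time 8.8 pos [528.3 129.5 212. ] rot [ 3.1412e+00 -1.0000e-04 -3.3800e-02] F [ 0.9  0.8 -0. ] w 68.2 j6 0.21
turn/2rad [ 0.0002 -0.     -0.0535]
shift/30 cur axes [-0.104  0.083  2.066]  target axes [-0.112  0.072  2.066]
```

step_arm(plan=[[[-0.1,0.08,0.4,0,0,-0.053,-0.6],[0,0,1,0,0,0,-0.6],[0,0,0.6,0,0,0,-0.6],[0,0,0,0,0,0,-0.6],[0,0,0,0,0,0,-0.6]]])

```text
time: 9.3
eef_pos: [525.2, 127.3, 152.5]
tcp_rot: [3.141, -0.0, 0.067]
ft_force: [0.1, -0.4, -0.0]
grip_width: 68.2
```

```bash
python3 mv.py 525.1 127.1 41 0.0733; python3 snap.py wrist w9; python3 snap.py scene s9;python3 -c "
import cv2
a=cv2.imread('pics/s9.png')[160:290,200:350]; cv2.imwrite('pics/s9c.png',cv2.resize(a,None,fx=4,fy=4,interpolation=cv2.INTER_CUBIC))"
```

```text
time 9.3 pos [525.2 127.3 152.5] rot [ 3.1414e+00 -3.0000e-04  6.6700e-02] F [ 0.1 -0.4 -0. ] w 68.2 j6 0.1
turn/2rad [ 0.0001 -0.0001 -0.0033]
shift/30 cur axes [-0.006  0.006  3.716]  target axes [-0.005  0.007  3.716]
9.35 [525.6 127.6 153.3] [-3.1416e+00 -2.0000e-03  6.7000e-02] [0.2  0.67 0.44] 68.4
9.4 [525.7 127.8 153.5] [-3.1415e+00 -2.6000e-03  6.7300e-02] [-0.51  0.6   1.31] 68.1
```

View pics/w9.png

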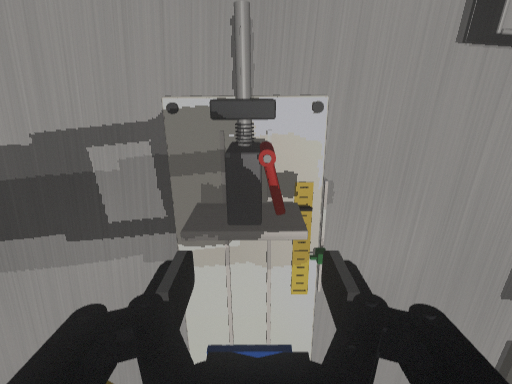

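View pics/s9c.png

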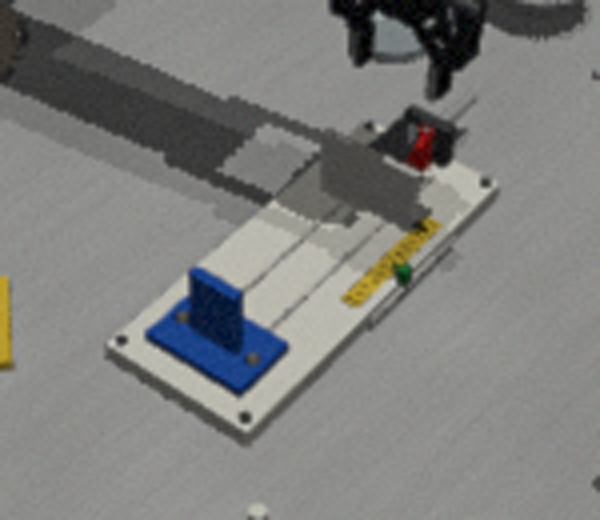

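```bash
python3 - <<'E'
from h import *
d=load("w9"); K,T=d["intrinsics"],d["extrinsics"]
o=np.array([532.,-103]); th=0.0733
X=np.array([np.cos(th),np.sin(th)]);Y=np.array([-np.sin(th),np.cos(th)])
def pt(u,v):
    z=d["range_z"][v,u]; p=T[:3,:3]@(np.linalg.inv(K)@[u,v,1]*z)+T[:3,3]; return np.r_[(p[:2]-o)@X,(p[:2]-o)@Y,p[2]].round(1)
for n,u,v in [("back",210,225),("back",210,215),("backR",290,225),("topedge",240,236),("blk top",245,200),("blk top",245,160),("blk L",229,180),("blk R",259,180),("lever",272,180),("lever tip",280,208),("housing",240,108)]: print(n,pt(u,v))
# block left edge scan at v=190
print([ (u,pt(u,190)[[0,2]].tolist()) for u in range(224,286,3)])
print("tcp bf",[(np.array([525.6,127.6])-o)@X,(np.array([525.6,127.6])-o)@Y])
E
python3 mv.py 525.1 127.1 41 0.0733
```

```text
back [-28.8 216.   77.3]
back [-32.1 216.1  56.1]
backR [ 36.  216.7  80. ]
topedge [ -3.9 211.5  88.6]
blk top [2.000e-01 2.377e+02 7.820e+01]
blk top [  0.9 269.5  77.8]
blk L [-11.7 254.2  78.6]
blk R [ 11.3 253.6  77.2]
lever [ 21.2 254.1  79.3]
lever tip [ 27.8 231.1  79.2]
housing [ -2.6 306.5  65.7]
[(224, [-22.7, 23.1]), (227, [-13.6, 78.2]), (230, [-11.3, 78.0]), (233, [-8.9, 78.6]), (236, [-6.7, 77.6]), (239, [-4.3, 78.9]), (242, [-2.0, 77.9]), (245, [0.4, 78.2]), (248, [2.7, 77.7]), (251, [5.0, 79.0]), (254, [7.4, 78.8]), (257, [9.7, 77.8]), (260, [12.0, 78.3]), (263, [15.4, 19.0]), (266, [18.3, 20.8]), (269, [21.2, 23.0]), (272, [21.3, 79.8]), (275, [23.7, 77.9]), (278, [25.9, 79.5]), (281, [33.1, 20.1]), (284, [36.1, 19.8])]
tcp bf [np.float64(10.505033308323315), np.float64(230.4494831306658)]
time 9.4 pos [525.7 127.8 153.5] rot [-3.1415e+00 -2.6000e-03  6.7300e-02] F [-0.5  0.6  1.3] w 68.1 j6 0.1
turn/2rad [-0.0001 -0.0013 -0.003 ]
shift/30 cur axes [-0.033  0.021  3.751]  target axes [-0.023  0.021  3.751]
```

step_arm(plan=[[[-0.05,-0.03,0.6,0,0,-0.003,-0.6],[0,0,0.9,0,0,0,-0.6],[0,0,0.9,0,0,0,-0.6],[0,0,0.9,0,0,0,-0.6],[0,0,0.45,0,0,0,-0.6]]])

```text
time: 9.9
eef_pos: [522.9, 128.7, 38.1]
tcp_rot: [3.141, 0.001, 0.074]
ft_force: [-0.5, -0.5, 0.2]
grip_width: 68.3
```

```bash
python3 mv.py 525.1 127.1 41 0.0733; python3 snap.py wrist w10
```

```text
time 9.9 pos [522.9 128.7  38.1] rot [3.1413e+00 1.3000e-03 7.3900e-02] F [-0.5 -0.5  0.2] w 68.3 j6 0.1
turn/2rad [0.0001 0.0006 0.0003]
shift/30 cur axes [ 0.068  0.058 -0.096]  target axes [ 0.068  0.058 -0.096]
9.95 [522.1 128.6  36.6] [3.1411 0.0037 0.0738] [-0.5  -0.17 -1.32] 68.4
```

View pics/w10.png

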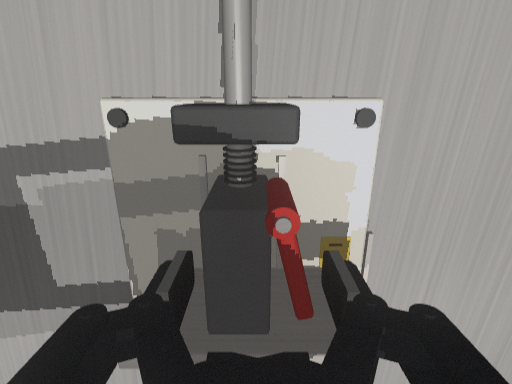

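The fingers straddle the block (left edge at 207) and the open lever (tip at (305,312)), and both are clear. Now pushing.

step_arm(plan=[[[0.06,0.15,-0.15,0,0,0,-0.6],[0,0.3,0,0,0,0,-0.6],[0,0.4,0,0,0,0,-0.6],[0,0.4,0,0,0,0,-0.6],[0,0.3,0,0,0,0,-0.6]]])

```text
time: 10.45
eef_pos: [529.9, 81.8, 45.6]
tcp_rot: [-3.141, -0.004, 0.074]
ft_force: [0.9, 5.4, 4.6]
grip_width: 68.0
```

step_arm(plan=[[[0,0.1,0,0,0,0,-0.6],[0,0,0,0,0,0,-0.6],[0,0,0,0,0,0,-0.6]]])

```text
time: 10.75
eef_pos: [528.7, 79.6, 43.7]
tcp_rot: [3.141, 0.0, 0.074]
ft_force: [1.0, 2.8, 1.0]
grip_width: 68.4
```

```bash
python3 mv.py 525.1 127.1 41 0.0733; python3 snap.py wrist w11; python3 snap.py top t11; python3 snap.py scene s11;python3 -c "
import cv2
a=cv2.imread('pics/s11.png')[170:270,240:340]; b=cv2.imread('pics/t11.png')[145:210,180:305];cv2.imwrite('pics/s11c.png',cv2.resize(a,None,fx=6,fy=6,interpolation=cv2.INTER_CUBIC));cv2.imwrite('pics/t11c.png',cv2.resize(b,None,fx=6,fy=6,interpolation=cv2.INTER_CUBIC))"
```

```text
time 10.75 pos [528.7  79.6  43.7] rot [3.1413e+00 2.0000e-04 7.3900e-02] F [1.  2.8 1. ] w 68.4 j6 0.01
turn/2rad [0.0002 0.0001 0.0003]
shift/30 cur axes [-0.002 -1.589  0.089]  target axes [-0.003 -1.589  0.089]
10.8 [528.6  79.7  43.6] [3.1413e+00 4.0000e-04 7.4100e-02] [0.68 2.71 1.95] 68.4
10.85 [528.6  79.8  43.6] [3.1413e+00 5.0000e-04 7.4300e-02] [1.46 3.93 1.7 ] 68.2
10.9 [528.6  79.9  43.5] [3.1414e+00 5.0000e-04 7.4300e-02] [0.66 2.39 1.47] 68.2
```

View pics/w11.png

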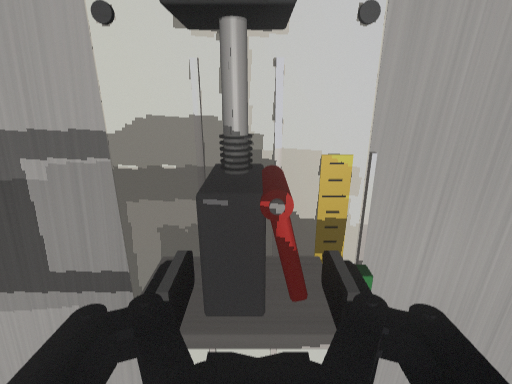

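View pics/s11c.png

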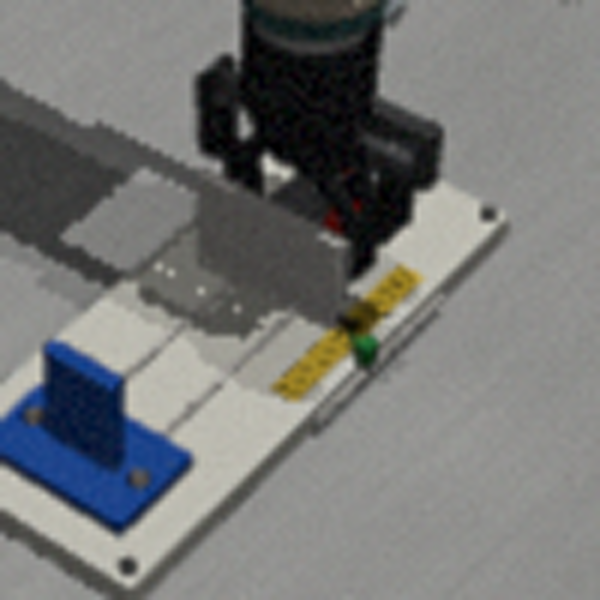

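View pics/t11c.png

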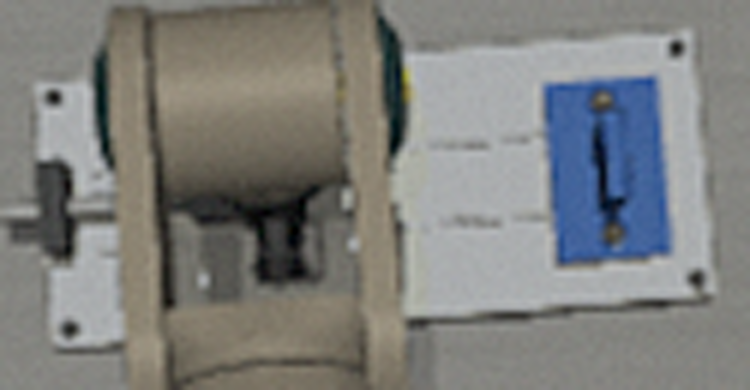

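```bash
cat > bk.py <<'E'
import sys
from h import *
d=load(sys.argv[1]); K,T=d["intrinsics"],d["extrinsics"]
o=np.array([532.,-103]); th=0.0733
X=np.array([np.cos(th),np.sin(th)]);Y=np.array([-np.sin(th),np.cos(th)])
v,u=np.mgrid[0:384,0:512]; z=d["range_z"]
c=np.stack([(u-K[0,2])/K[0,0]*z,(v-K[1,2])/K[1,1]*z,z],-1); P=c@T[:3,:3].T+T[:3,3]
B=np.stack([(P[...,:2]-o)@X,(P[...,:2]-o)@Y,P[...,2]],-1)
k=(B[...,2]>50)&(B[...,2]<82)&(np.abs(B[...,0])<25)&(np.abs(B[...,0])>16)&(B[...,1]>120)&(B[...,1]<230)&(z>0)
h,e=np.histogram(B[k][:,1],np.arange(120,231,1)); i=h.argmax(); s=B[k][abs(B[k][:,1]-e[i]-.5)<1.5]
print("back y",s.mean(0).round(2),len(s))
k=(abs(B[...,2]-88)<2)&(np.abs(B[...,0])<50)&(B[...,1]<225); print("top edge y",B[k][:,1].mean() if k.any() else None,k.sum())
m=mask(d,(50,100,20),(90,255,255))>0
for s_,c_,l in blobs(m.astype(np.uint8)*255,10): print("green",s_,np.median(B[l],0).round(1),B[l].min(0).round(1),B[l].max(0).round(1))
E
for n in w9 w10 w11; do echo $n; python3 bk.py $n; done
python3 - <<'E'
from h import *
d=load("s11"); o=np.array([532.,-103]); th=0.0733
X=np.array([np.cos(th),np.sin(th)]);Y=np.array([-np.sin(th),np.cos(th)])
for n,p in [("ptr",(352,322)),("nib",(350,342)),("nibtip?",(358,347))]:
    q=cast(d,np.array(p)/6+[240,170],30)[0,:2]; print(n,(q-o)@X,(q-o)@Y)
cv2.imwrite("pics/s11d.png",cv2.resize(d["frame"][215:240,285:315],None,fx=20,fy=20,interpolation=cv2.INTER_NEAREST))
E
```

```text
w9
back y [  0.8  216.02  67.34] 316
top edge y 212.70696385002594 1256
green [318, 254, 5, 10, 39] [ 72.8 159.5  34.2] [ 10.5 152.4  32.7] [ 75.1 314.5 295.5]
w10
back y [  1.34 215.78  68.41] 1638
top edge y 214.43788879136443 821
w11
back y [  1.54 171.4   68.49] 1449
top edge y 172.82138183037708 3291
green [363, 275, 10, 15, 82] [ 77.5 161.5  34.1] [ 57.2 154.4  32.8] [ 79.7 189.8  81.7]
ptr 61.89026266324425 170.17042106090153
nib 70.18843492587305 156.1899511614783
nibtip? 75.99093205279242 155.7224141894775
```

View pics/s11d.png

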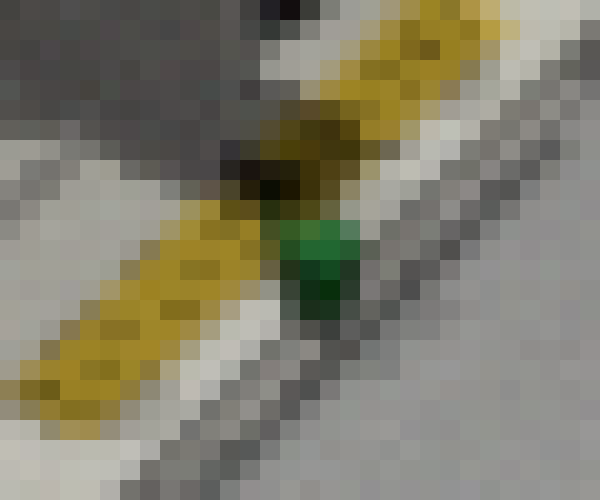

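step_arm(plan=[[[0,0.15,0,0,0,0,-0.6],[0,0.1,0.05,0,0,0,-0.6],[0,0,0,0,0,0,-0.6],[0,0,0,0,0,0,-0.6]]])

```text
time: 11.3
eef_pos: [529.2, 72.1, 42.0]
tcp_rot: [3.141, 0.0, 0.074]
ft_force: [0.5, 3.3, 0.9]
grip_width: 68.6
```

```bash
python3 snap.py wrist w12; python3 bk.py w12; python3 snap.py scene s12;python3 -c "
import cv2
a=cv2.imread('pics/s12.png')
cv2.imwrite('pics/s12d.png',cv2.resize(a[215:240,285:315],None,fx=20,fy=20,interpolation=cv2.INTER_NEAREST))"
```

```text
11.35 [529.2  72.1  42. ] [3.1413e+00 4.0000e-04 7.4100e-02] [0.62 3.75 0.71] 67.9
back y [  1.92 163.88  68.55] 1476
top edge y 164.663932038919 3219
green [360, 266, 15, 17, 208] [ 75.7 159.8  34.3] [  9.8 152.9  33.1] [ 79.8 259.1 185. ]
11.4 [529.1  72.1  42. ] [3.1413e+00 4.0000e-04 7.4100e-02] [0.92 3.22 0.85] 68.3
```

View pics/w12.png

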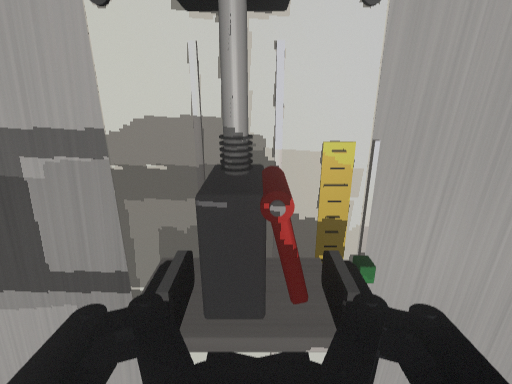

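View pics/s12d.png

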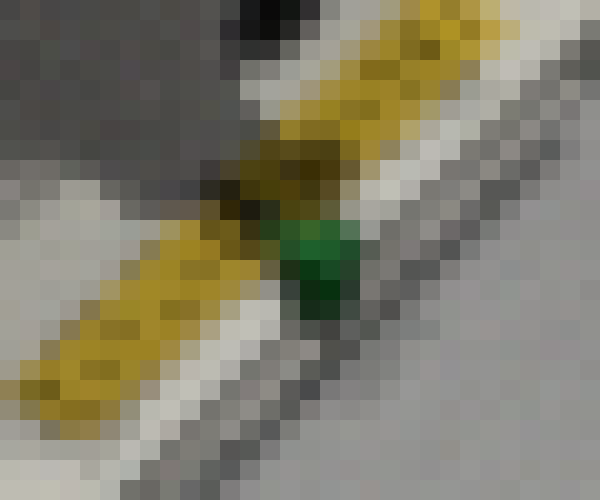

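The leg is on the mark: the pointer (back face minus 4.1 mm) and the green marker are both at board y 159.8. The push reads about 3.3 N and the lever is still open. Now squeezing the lever shut while centring on the block.

step_arm(plan=[[[-0.08,0,0,0,0,0,-0.3],[-0.08,0,0,0,0,0,-0.1],[-0.04,0,0,0,0,0,0.05],[0,0,0,0,0,0,0.12],[0,0,0,0,0,0,0.15]]], grip_force=30)

```text
time: 11.9
eef_pos: [522.9, 71.9, 44.4]
tcp_rot: [3.141, 0.001, 0.074]
ft_force: [-12.0, 3.1, 18.9]
grip_width: 36.3
```

```bash
python3 snap.py wrist w13; python3 bk.py w13
```

```text
11.95 [522.9  71.9  44.4] [3.1414e+00 1.0000e-03 7.4100e-02] [-11.75   3.22  18.67] 36.5
back y [ -3.24 186.22  71.85] 568
top edge y 165.46189694139238 2011
green [367, 265, 17, 16, 241] [ 75.  158.5  34.2] [  3.7 152.6  32.3] [ 80.2 259.5 187.4]
green [355, 270, 12, 5, 50] [ 67.1 158.1  32.6] [ 63.2 153.5  28.2] [ 70.3 159.6  33.5]
```

View pics/w13.png

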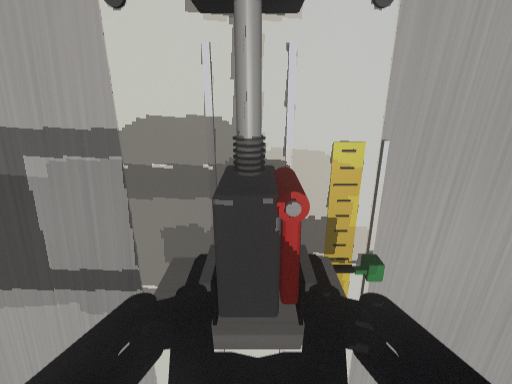

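The lever is flat against the block (opening 36.4 mm), and the pointer (345,269) is in line with the nib (358,270). I'll firm up the grip and ease the side load.

step_arm(plan=[[[-0.03,0,-0.04,0,0,0,0.3],[0,0,-0.03,0,0,0,1],[0,0,0,0,0,0,1],[0,0,0,0,0,0,1],[0,0,0,0,0,0,1]]])

```text
time: 12.45
eef_pos: [522.1, 71.8, 44.7]
tcp_rot: [3.142, 0.001, 0.074]
ft_force: [-4.9, 4.3, 5.5]
grip_width: 35.0
```

```bash
python3 snap.py wrist w14; python3 snap.py scene s14; python3 bk.py w14
python3 - <<'E'
from h import *
d=load("w14")
cv2.imwrite("pics/w14c.png",cv2.resize(d["frame"][170:350,180:400],None,fx=3,fy=3,interpolation=cv2.INTER_CUBIC))
s=load("s14")["frame"]
cv2.imwrite("pics/s14c.png",cv2.resize(s[170:290,220:340],None,fx=5,fy=5,interpolation=cv2.INTER_CUBIC))
E
```

```text
12.5 [522.1  71.8  44.7] [3.1415e+00 8.0000e-04 7.3600e-02] [-4.53  4.44  6.37] 34.6
12.55 [522.1  71.8  44.7] [3.1415e+00 8.0000e-04 7.3600e-02] [-4.31  4.22  6.42] 34.5
back y [-3.0000e-02  1.8614e+02  7.1610e+01] 623
top edge y 165.71854656358045 1929
green [368, 264, 18, 17, 244] [ 74.8 158.5  34.3] [ 70.1 152.4  32.9] [ 79.9 164.3  35.7]
green [357, 269, 11, 6, 43] [ 66.8 158.1  32.6] [ 63.1 154.9  30.7] [ 70.3 160.1  34.3]
```

View pics/w14c.png

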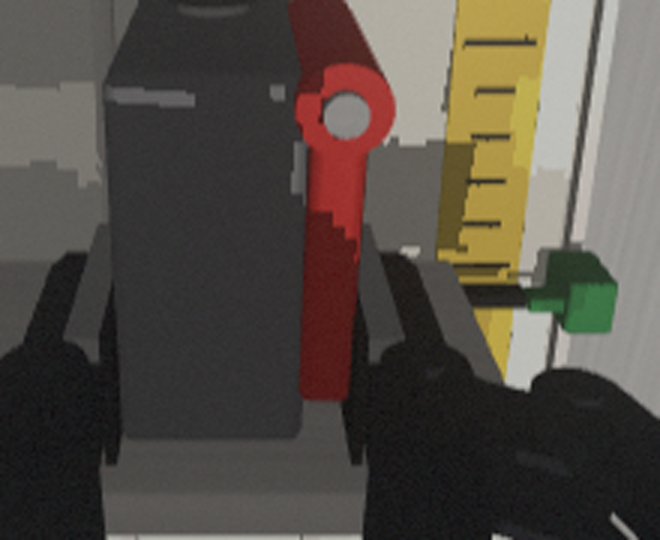

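View pics/s14c.png

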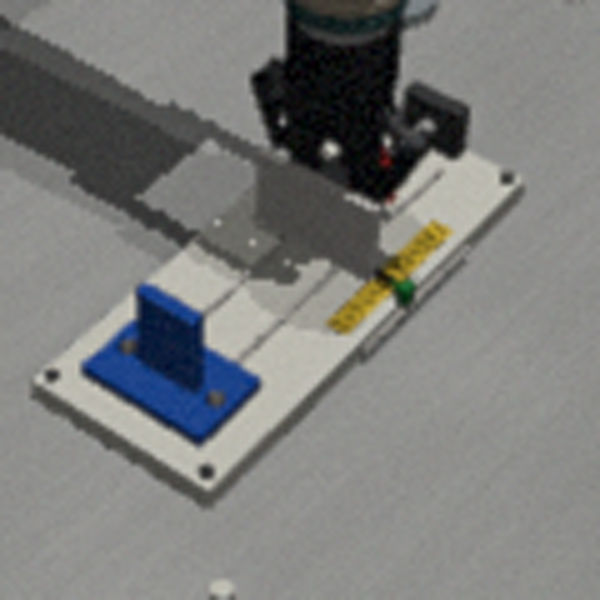

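The pointer (crop (500,296)) meets the nib (545,298), the lever is flat, and the headplate is flush over both pins. Handing in.

Run:
```python
from workcell import robot
print(robot.finish_job())
s=robot.sense(); print(s["time"],s["eef_pos"].round(1),s["ft_force"].round(1),s["grip_width"])
```

```text
the job is handed in; nothing more can be done
None
the job is handed in; nothing more can be done
```

I seated the blue headplate, pushed the leg onto the mark, and squeezed the lever shut. I handed the job in at about 12.6 s of the 53 s, with the gripper still holding the leg. No verdict was reported, so what follows is from my own last checks.

- **Headplate:** it touched down with the gripper 20.1 mm above its table-grasp height, against the 20 mm board top. Both pins showed in the holes after I let go.
- **Leg on the mark:** before the squeeze, pointer and marker both measured y = 159.8 mm along the board, with about 3.3 N of push and the lever still open. In the last close-up the pointer lines up with the nib to within about a pixel.
- **Lever:** in the last image it lies flat against the block, and the fingers read 36.4 mm right after shutting, against 36 mm expected. They read 34.5 mm under the firmer final grip (30 N set). I did not measure the lever angle itself.
- **Check that disagreed:** after the squeeze, my depth fit of the cross plate's back face gave y = 186 mm, which is wrong. By then the fingers hid that face, so I relied on the pointer and nib in the image and on the steady gripper position.
- **Marker and other things:** I saw nothing on the table disturbed, and the green marker's measured position stayed within about 1.5 mm. I did not re-measure the vials, jar and other bystanders at the end.

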